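# Run a fingertip along the sample tray to close its lids

### The job

The six flip lids of the curved sample tray stand open: run your fingertips lightly along the row, following its curve just at lid height, so that each lid is laid fully closed, one after another from cup 1 (the end towards which the lids lean back) to cup 6 (the end with the low tongue). Only touch: do not press hard, do not lift, tip or shove the tray, leave everything else where it stands, and finish with the hand clear.

Things in the scene. Friction and masses are not known exactly. Their poses are not given: they have to be found in the camera images.
- tray: curved white sample tray, loose on the table, about 0.9 kg: six cups 50 mm apart along an arc of radius 200 mm (at the cups' middles), 54 mm wide across the row, 40 mm high, a flip lid on each cup. Origin on the table under the arc's middle; x radially outward (arc centre at x = -200 mm), y along the row at its middle from cup 1 towards cup 6, z up.
- post (a point): top of the tray's carrying post, 74 mm above the table, with a knob 22 mm across; it stands on the inner side of the curve, 60 mm from the middle of the row. Not needed here.
- tongue (a point): middle of the low docking tongue (20 mm wide, 12 mm high) that sticks out about 24 mm from the tray beyond cup 6.
- cup1 (a point): point fixed to the tray: middle of cup 1, 45 mm above the table, at the height of the top face of its lid when closed (cup 1 is the first of the row, cup 6 the last, by the tongue). x radially outward, y, z as the tray's axes (they are not turned along the arc).
- cup2 (a point): point fixed to the tray: middle of cup 2, 45 mm above the table, at the height of the top face of its lid when closed (cup 1 is the first of the row, cup 6 the last, by the tongue). x radially outward, y, z as the tray's axes (they are not turned along the arc).
- cup3 (a point): point fixed to the tray: middle of cup 3, 45 mm above the table, at the height of the top face of its lid when closed (cup 1 is the first of the row, cup 6 the last, by the tongue). x radially outward, y, z as the tray's axes (they are not turned along the arc).
- cup4 (a point): point fixed to the tray: middle of cup 4, 45 mm above the table, at the height of the top face of its lid when closed (cup 1 is the first of the row, cup 6 the last, by the tongue). x radially outward, y, z as the tray's axes (they are not turned along the arc).
- cup5 (a point): point fixed to the tray: middle of cup 5, 45 mm above the table, at the height of the top face of its lid when closed (cup 1 is the first of the row, cup 6 the last, by the tongue). x radially outward, y, z as the tray's axes (they are not turned along the arc).
- cup6 (a point): point fixed to the tray: middle of cup 6, 45 mm above the table, at the height of the top face of its lid when closed (cup 1 is the first of the row, cup 6 the last, by the tongue). x radially outward, y, z as the tray's axes (they are not turned along the arc).
- lid1 (a joint): lid of cup 1: grey plate 42 mm long along the row, 38 mm wide across it, 4 mm thick, hinged at its edge towards the cup 1 end, 23 mm from the cup's middle, 43 mm above the table. Radians: 0 closed flat, 1.57 upright, more = leaning back towards the cup 1 end, stop at 2.1. Slightly stiff hinge (0.006 Nm): the lid stays at any angle and yields to about 3 N or less.
- lid2 (a joint): lid of cup 2: grey plate 42 mm long along the row, 38 mm wide across it, 4 mm thick, hinged at its edge towards the cup 1 end, 23 mm from the cup's middle, 43 mm above the table. Radians: 0 closed flat, 1.57 upright, more = leaning back towards the cup 1 end, stop at 2.1. Slightly stiff hinge (0.006 Nm): the lid stays at any angle and yields to about 3 N or less.
- lid3 (a joint): lid of cup 3: grey plate 42 mm long along the row, 38 mm wide across it, 4 mm thick, hinged at its edge towards the cup 1 end, 23 mm from the cup's middle, 43 mm above the table. Radians: 0 closed flat, 1.57 upright, more = leaning back towards the cup 1 end, stop at 2.1. Slightly stiff hinge (0.006 Nm): the lid stays at any angle and yields to about 3 N or less.
- lid4 (a joint): lid of cup 4: grey plate 42 mm long along the row, 38 mm wide across it, 4 mm thick, hinged at its edge towards the cup 1 end, 23 mm from the cup's middle, 43 mm above the table. Radians: 0 closed flat, 1.57 upright, more = leaning back towards the cup 1 end, stop at 2.1. Slightly stiff hinge (0.006 Nm): the lid stays at any angle and yields to about 3 N or less.
- lid5 (a joint): lid of cup 5: grey plate 42 mm long along the row, 38 mm wide across it, 4 mm thick, hinged at its edge towards the cup 1 end, 23 mm from the cup's middle, 43 mm above the table. Radians: 0 closed flat, 1.57 upright, more = leaning back towards the cup 1 end, stop at 2.1. Slightly stiff hinge (0.006 Nm): the lid stays at any angle and yields to about 3 N or less.
- lid6 (a joint): lid of cup 6: grey plate 42 mm long along the row, 38 mm wide across it, 4 mm thick, hinged at its edge towards the cup 1 end, 23 mm from the cup's middle, 43 mm above the table. Radians: 0 closed flat, 1.57 upright, more = leaning back towards the cup 1 end, stop at 2.1. Slightly stiff hinge (0.006 Nm): the lid stays at any angle and yields to about 3 N or less.
- vial: capped amber glass vial, 30 mm across, 55 mm tall, standing in the hollow of the tray's curve. A bystander: leave it alone. Origin at the middle of its underside.
- jar: capped amber glass jar, 48 mm across, 60 mm tall, standing in the hollow of the tray's curve. A bystander: leave it alone. Origin at the middle of its underside.
- beaker: small glass beaker, 50 mm across, 60 mm tall, standing beyond the outer side of the curve. A bystander: leave it alone. Origin at the middle of its underside.
- weight: steel balance weight, 28 mm across, 30 mm tall, standing beyond the outer side of the curve. A bystander: leave it alone. Origin at the middle of its underside.
- spatula: thin steel lab spatula, 150 mm long, 8 mm high, lying on the table beyond the outer side of the curve. A bystander: leave it alone. Origin at about its middle, at table height.
- tipbox: closed blue plastic box, 110 x 75 x 50 mm, on the table to the left of the tray. A bystander: leave it alone. Origin at the middle of its underside.
- flask: wide amber jar, 60 mm across, 100 mm tall, standing to the right of the tray, nearer the robot. A bystander: leave it alone. Origin at the middle of its underside.

How it is judged:
On the way, in this order (a step that is already met when the one before it is completed fails the run):
1. lid 1 closed (within 10 degrees of flat) (value of joint lid1 below 0.17 rad).
2. lid 2 closed (within 10 degrees of flat) (value of joint lid2 below 0.17 rad).
3. lid 3 closed (within 10 degrees of flat) (value of joint lid3 below 0.17 rad).
4. lid 4 closed (within 10 degrees of flat) (value of joint lid4 below 0.17 rad).
5. lid 5 closed (within 10 degrees of flat) (value of joint lid5 below 0.17 rad).
6. lid 6 closed (within 10 degrees of flat) (value of joint lid6 below 0.17 rad).
At the end, for the whole second after the job is handed in: all six lids within 10 degrees (0.17 rad) of flat, the tray at rest, upright and within 25 mm of where it stood (value of joint each of lid1, lid2, lid3, lid4, lid5, lid6 below 0.17 rad and distance of tray from where it was at the start of the episode below 0.025 m and angle between tray's own z axis and vertical below 0.05 rad and linear speed of tray below 0.02 m/s); the robot touches nothing.
It fails at once if the tray is shoved more than 25 mm from its place (distance of tray from where it was at the start of the episode above 0.025 m).
It fails at once if the tray is lifted more than 8 mm (height (world z) of tray above 0.008 m).
It fails at once if the tray is tipped by more than 6 degrees (angle between tray's own z axis and vertical above 0.1 rad).
It fails at once if the tray or its lids are pressed with more than 30 N (contact force between the fingers and tray above 30 N).
It fails at once if another thing on the table is moved more than 25 mm from its place (distance of any of vial, jar, beaker, weight, spatula, tipbox, flask from where it was at the start of the episode above 0.025 m).
It also fails if it takes over 48 s, if anything falls off the work surface, if the arm or the gripper's body presses on something with over 40 N, if the wrist force passes 120 N, or if a joint passes its speed limit or range.

### The arm

A 7-joint arm with a two-finger parallel gripper is mounted at the origin on the work surface. World frame = base frame: x ahead of the robot, y to its left, z up, the work surface at z = 0. Lengths are in m, angles in rad, forces in N, time in s.
With the tool pointing down it reaches from about 0.4 to 0.85 m from the base axis. Payload 4.4 kg.
Tool frame: the origin (TCP) lies on the centre line of the jaws, within the pads' length; the fingertips stand env.tip_reach ahead of it and the grasp point (between the pads) lies 2 mm behind it (env.tip_reach is the distance from the TCP to the fingertips, in m); z points along the fingers, y is the direction in which the jaws open and shut (so a half turn about z gives the same grasp; the last joint's range is limited). The gripper opens to 94 mm and grips with 3 to 60 N. Pads are 16 mm wide; open, the fingers measure 119 mm over their backs; the gripper's body (75 mm by 177 mm) begins 78 mm behind the grasp point.
Start: joints at [1.057, 0.628, 0.038, 1.517, -0.027, 0.996, -0.02], TCP at [0.281, -0.586, 0.222] pointing down, gripper open.
Joint ranges: [-3.06, 3.06], [-0.37, 2.12], [-1.25, 1.32], [0.18, 2.47], [-1.1, 4.24], [0.23, 1.98], [-2.94, 2.94]. Speed limits (rad/s): [2.57, 2.57, 3.14, 3.14, 3.14, 3.14, 3.14].

### API

Orientations are given as a 3x3 rotation matrix whose columns are the frame's x, y, z axes.
In Python, from cell import env gives the robot as it stands. Calls block until the motion is done:
- env.goto(position, orientation): joint-space move of the TCP to a pose.
- env.move_straight(position, max_speed=0.15, rotation=None): straight line of the TCP; rotation=None keeps the orientation; max_speed is the mean speed in m/s.
- env.goto_joints(angles): joint-space move.
- env.grip(opening, f_grip=None): finger opening in m; f_grip is the grip in N (None keeps the last); returns when the fingers have stopped.
- env.wait(seconds).
- env.ik(position, orientation): joint angles nearest the present ones, or None.
- env.capture(name): name is "scene" or "top" or "wrist"; returns a dict with "image" (420x560x3 uint8, red, green, blue), "depth" (420x560 float32, m along the optical axis (not along the pixel's ray), 0 where there is no reading), "fx", "fy", "cx", "cy" (pixels), "view" (4x4, takes a point from world to camera coordinates). Camera axes: x right, y up, looking along -z (the intrinsics and any distortion apply to the point x, -y, -z); pixel columns grow to the right and rows downward; lengths in m; the calibration is good to about 2 mm. The wrist camera is an equidistant fisheye: a pixel r from the principal point sees the ray r / f radians off the axis. A picture is of the moment at which its call begins.
A pose or a line that the arm cannot do raises env.IKError and nothing moves.
- env.sign_off(): hands the job in, once; it reports no verdict.
Readings, each from a call of its own:
- env.get_clock(): time.
- env.get_joint_pos(): joint angles.
- env.get_joint_velocities(): joint speeds.
- env.get_joint_efforts(): joint torques, N m.
- env.get_eef_pos(): TCP position.
- env.get_tcp_rot(): TCP orientation.
- env.get_contact_force(): force on the tool from outside, world axes, zero at the start.
- env.get_torque(): the same for the moment, N m.
- env.get_gripper_width(): finger opening in m.
Only numpy, scipy, OpenCV 4.12 (cv2) and the standard library are available. Lean on these libraries where they do the work, as an engineer would, in place of code of your own. Each camera call takes 0.05 s, during which the arm holds its last target. There are 200 camera calls.

## Working session

There is one attempt and no reset: what is moved stays moved. The work goes in short steps, each a Python script; the robot and the scene stay as the last script left them, time stands still between calls to the robot, and variables do not carry over. Pictures are saved under pics/ and viewed, about 8 in all and at most 12, crops included, and the job is handed in when it is done.

```bash
ls; mkdir -p pics; python3 - <<'E'
from cell import env
import cv2,numpy as np
print(env.tip_reach,env.get_clock())
for n in("scene","top"):
    c=env.capture(n); cv2.imwrite(f"pics/{n}0.png",c["image"][...,::-1]); np.savez(f"{n}0.npz",**c)
    print(n,c["fx"],c["cx"],c["cy"]);print(np.round(c["view"],3))
E
```

```text
pics
0.017 0.0
scene 531.3438517537998 270.884788793494 207.0088593788361
[[ 0.274  0.962 -0.005 -0.149]
 [-0.832  0.24   0.501  0.412]
 [ 0.482 -0.133  0.866 -1.618]
 [ 0.     0.     0.     1.   ]]
top 522.6773882080325 282.26610584354273 211.9513451108409
[[-0.007 -1.    -0.005 -0.004]
 [ 0.99  -0.008  0.143 -0.568]
 [-0.143 -0.004  0.99  -1.299]
 [ 0.     0.     0.     1.   ]]
```

View pics/top0.png

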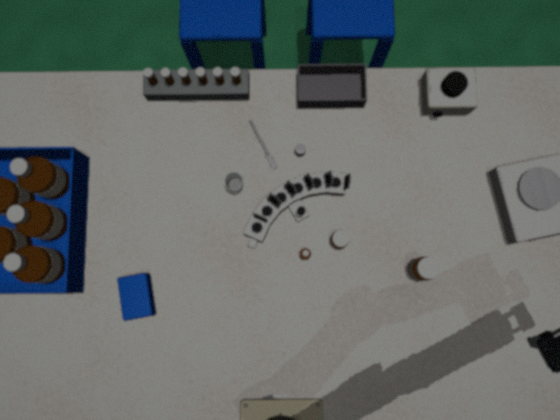

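View pics/scene0.png

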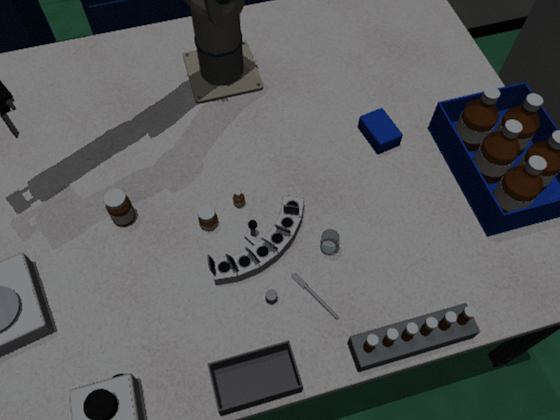

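Top view: tray arc from cup 1 at the right end (~(340,183)) to cup 6 at (258,228), with the tongue at (252,243). Jar is at (340,239), vial (305,253), beaker (234,183), weight (300,150), and the post (300,211). Next I'll use depth to find the arc.

```bash
cat > h.py <<'E'
import numpy as np,cv2
def cloud(c):
    d=np.asarray(c["depth"]);v,u=np.mgrid[:d.shape[0],:d.shape[1]]
    p=np.stack([(u-c["cx"])/c["fx"]*d,-(v-c["cy"])/c["fy"]*d,-d],-1)
    V=np.asarray(c["view"]);return (p-V[:3,3])@V[:3,:3]
def plan(Ps,Is,x0,x1,y0,y1,s,name):
    H,W=int((x1-x0)/s),int((y1-y0)/s);k=3
    im=np.zeros((H,W,3),np.uint8)
    for P,I in zip(Ps,Is):
        for p,c in zip(P,I):
            r,q=int((x1-p[0])/s),int((y1-p[1])/s)
            if 0<=r<H and 0<=q<W: cv2.circle(im,(q,r),1,tuple(int(a) for a in c),-1)
    cv2.imwrite(name,im)
E
python3 - <<'E'
from h import *
from scipy.optimize import least_squares
out=[];Ps=[]
for n in("scene","top"):
    c=dict(np.load(n+"0.npz"));P=cloud(c).reshape(-1,3);ok=c["depth"].ravel()>0
    m=ok&(P[:,0]>.45)&(P[:,0]<.78)&(P[:,1]>-.2)&(P[:,1]<.12)
    P=P[m];I=c["image"].reshape(-1,3)[m]
    print(n,"table z",np.median(P[:,2]))
    Ps.append(P)
    # height colour
    z=np.clip(P[:,2]*1000,0,90)
    C=cv2.applyColorMap((z/90*255).astype(np.uint8)[:,None],cv2.COLORMAP_JET)[:,0]
    plan([P],[C],.45,.78,-.2,.12,.0006,f"pics/h_{n}.png")
a=cv2.imread("pics/h_scene.png");b=cv2.imread("pics/h_top.png")
im=np.hstack([a,b]);print(im.shape);cv2.imwrite("pics/h.png",cv2.resize(im,(800,int(800*im.shape[0]/im.shape[1]))))
E
```

```text
scene table z 0.0005813554812470658
top table z 0.0019053391269478713
(550, 1066, 3)
```

View pics/h.png

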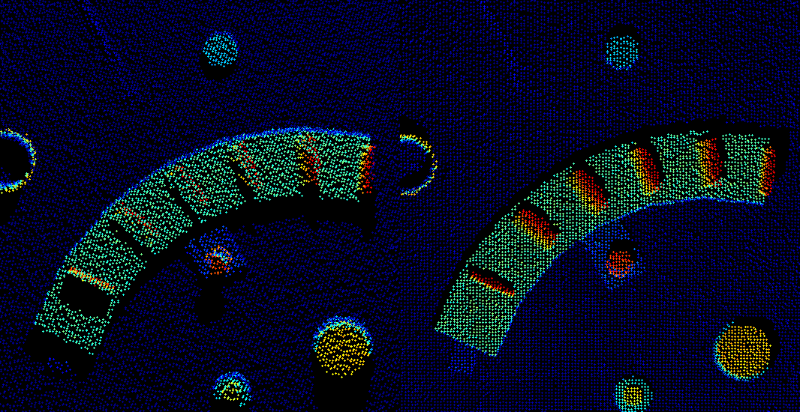

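```bash
python3 - <<'E'
from h import *
from scipy.optimize import least_squares
for n in("scene","top"):
    c=dict(np.load(n+"0.npz"));P=cloud(c).reshape(-1,3);ok=c["depth"].ravel()>0
    m=ok&(P[:,0]>.50)&(P[:,0]<.72)&(P[:,1]>-.19)&(P[:,1]<.105);P=P[m]
    t=P[(P[:,2]>.034)&(P[:,2]<.044)]
    C=np.array([.48,-.13])
    t=t[(abs(np.hypot(*(t[:,:2]-C).T)-.2)<.045)]
    def bins(C):
        d=t[:,:2]-C;r=np.hypot(*d.T);a=np.arctan2(d[:,1],d[:,0]);return r,a
    def f(C):
        r,a=bins(C);b=np.digitize(a,np.arange(-1,2.5,.05));o=[]
        for k in np.unique(b):
            q=r[b==k]
            if len(q)>15: o.append((np.percentile(q,3)+np.percentile(q,97))/2-.2)
        return np.array(o)
    def g(C):
        o=f(C); return np.r_[o,np.zeros(100-len(o))]
    s=least_squares(g,C,loss="soft_l1",f_scale=.003,diff_step=1e-3);C=s.x;o=f(C)
    r,a=bins(C)
    print(n,C,"rms",o.std(),np.percentile(r,[3,97]),"ang",np.percentile(a,[.3,99.7]),"mid",np.percentile(a,[.3,99.7]).mean())
    # post knob
    k=P[(P[:,2]>.062)&(P[:,2]<.08)];d=k[:,:2]-C;rr=np.hypot(*d.T);k=k[(rr<.16)&(rr>.12)&(k[:,0]>.565)]
    kp=k[:,:2].mean(0);print("post",kp,"r",np.hypot(*(kp-C)),"ang",np.arctan2(*(kp-C)[::-1]))
    # lids
    l=P[(P[:,2]>.055)&(P[:,2]<.1)];d=l[:,:2]-C;r=np.hypot(*d.T);l=l[abs(r-.2)<.03];d=l[:,:2]-C;a=np.arctan2(d[:,1],d[:,0])
    h,e=np.histogram(a,np.arange(-.7,1.6,.04));print([(round(x,2),int(y)) for x,y in zip(e,h) if y])
    print("zmax lids",np.percentile(l[:,2],98),"ylid range", l[:,1].min())
E
```

```text
scene [ 0.46014271 -0.13437414] rms 0.0033705110196408632 [0.17680395 0.22737824] ang [-0.18473633  1.34086142] mid 0.5780625441195726
post [ 0.57401372 -0.05515504] r 0.1387165196285302 ang 0.6078285174602072
[(np.float64(-0.26), 17), (np.float64(-0.22), 63), (np.float64(-0.02), 28), (np.float64(0.02), 40), (np.float64(0.06), 9), (np.float64(0.22), 1), (np.float64(0.26), 34), (np.float64(0.3), 16), (np.float64(0.5), 26), (np.float64(0.54), 13), (np.float64(0.58), 1), (np.float64(0.74), 16), (np.float64(0.78), 26), (np.float64(0.82), 1), (np.float64(1.06), 95), (np.float64(1.1), 1)]
zmax lids 0.08562202267438752 ylid range -0.1794351286736767
top [ 0.4551938  -0.13028619] rms 0.0012629528473586695 [0.17559127 0.22509055] ang [-0.19603967  1.32464664] mid 0.5643034802385725
post [ 0.57118335 -0.05564054] r 0.13793313487956277 ang 0.5718310844962018
[(np.float64(-0.3), 2), (np.float64(-0.26), 50), (np.float64(-0.22), 26), (np.float64(-0.06), 10), (np.float64(-0.02), 54), (np.float64(0.02), 39), (np.float64(0.22), 28), (np.float64(0.26), 61), (np.float64(0.3), 11), (np.float64(0.46), 18), (np.float64(0.5), 60), (np.float64(0.54), 25), (np.float64(0.7), 3), (np.float64(0.74), 46), (np.float64(0.78), 49), (np.float64(0.82), 1), (np.float64(1.02), 11), (np.float64(1.06), 47)]
zmax lids 0.08606329130117633 ylid range -0.17958463011923087
```

```bash
cat > tr.py <<'E'
import numpy as np
C=np.array([.4565,-.1315])
def pose(phi,ztip,tip,sgn):
    r=np.array([np.cos(phi),np.sin(phi),0])*sgn;z=np.array([0,0,-1.]);x=np.cross(r,z)
    return np.r_[C+.2*np.array([np.cos(phi),np.sin(phi)]),ztip+tip],np.stack([x,r,z],1)
E
python3 - <<'E'
from cell import env
from tr import *
for s in(1,-1):
    print(s)
    for p in(-.43,0,.4,.8,1.2,1.42):
        q=env.ik(*pose(p,.0485,env.tip_reach,s));print(p,None if q is None else np.round(q,2))
s=min((1,-1),key=lambda s:np.abs(np.asarray(env.ik(*pose(-.43,.15,env.tip_reach,s)))).max()+np.abs(np.asarray(env.ik(*pose(1.42,.15,env.tip_reach,s)))).max())
print("sgn",s)
env.grip(0.0);env.goto(*pose(-.43,.15,env.tip_reach,s))
print(env.get_clock(),env.get_eef_pos(),env.get_gripper_width(),env.get_contact_force())
import cv2
c=env.capture("wrist");cv2.imwrite("pics/w1.png",c["image"][...,::-1])
E
```

```text
1
-0.43 [ 0.34  0.84 -0.09  1.56  0.1   0.74 -0.23]
0 [ 0.26  0.84 -0.19  1.58  0.21  0.74 -0.01]
0.4 [ 0.23  0.83 -0.32  1.65  0.36  0.72  0.13]
0.8 [ 0.2   0.79 -0.43  1.79  0.5   0.67  0.29]
1.2 [ 0.16  0.74 -0.49  1.97  0.62  0.58  0.45]
1.42 [ 0.15  0.71 -0.51  2.08  0.69  0.52  0.55]
-1
-0.43 [-0.07  0.95  0.67  1.58 -0.72  0.87 -2.7 ]
0 [-0.15  0.91  0.56  1.59 -0.62  0.82 -2.48]
0.4 [-0.23  0.86  0.46  1.67 -0.52  0.74 -2.25]
0.8 [-0.28  0.79  0.35  1.81 -0.43  0.62 -2.02]
1.2 [-0.31  0.71  0.24  1.98 -0.34  0.49 -1.77]
1.42 [-0.31  0.67  0.18  2.09 -0.29  0.4  -1.63]
sgn 1
3.3917 [ 0.63755387 -0.21716827  0.16715639] 0.00041024614790707636 [-0.40954678  0.44620442 -0.94831415]
```

View pics/w1.png

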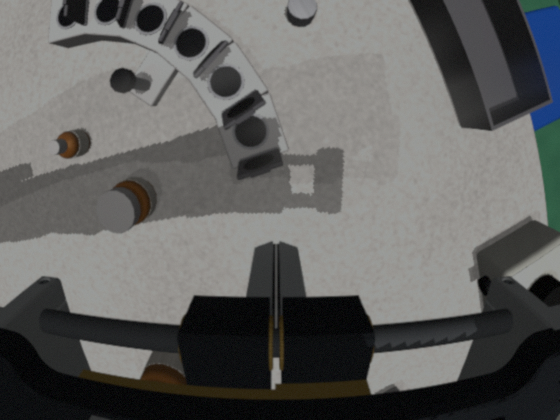

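The wrist view shows the closed fingers at about (275,260), just behind the back-leaning lid 1 at (260,160) and in line with the row. The way is free, so I'll descend and sweep.

```bash
python3 - <<'E'
from cell import env
from tr import *
import cv2
T=env.tip_reach;zt=.0485
p,R=pose(-.43,zt,T,1);env.move_straight(p,.08,R)
env.wait(.2);f0=np.array(env.get_contact_force());print("z tip",env.get_eef_pos()[2]-T,"f0",np.round(f0,2))
zc=0.
for phi in np.linspace(-.43,1.42,20)[1:]:
    p,R=pose(phi,zt,T,1);env.move_straight(p,.05,R)
    f=np.array(env.get_contact_force())-f0
    e=env.get_eef_pos();print(round(phi,2),"tip z %.4f"%(e[2]-T),"xyerr",np.round((e-p)[:2]*1e3,1),np.round(f,1))
    if np.linalg.norm(f)>10: print("STOP");break
print(env.get_clock())
for n in("scene","top"):
    c=env.capture(n);np.savez(n+"1.npz",**c)
    cv2.imwrite(f"pics/{n}1.png",c["image"][...,::-1])
E
```

```text
z tip 0.048966642717628406 f0 [-0.06  0.4   0.03]
-0.33 tip z 0.0484 xyerr [0.1 0.3] [-0.1 -0.6 -0.3]
-0.24 tip z 0.0485 xyerr [0.2 0.4] [ 0.8 -0.3 -0.2]
-0.14 tip z 0.0485 xyerr [0.1 0.5] [-0.1 -1.2  0.3]
-0.04 tip z 0.0485 xyerr [0.1 0.3] [ 0.1 -0.5  0.4]
0.06 tip z 0.0485 xyerr [0.1 0.5] [ 0.3 -0.4 -0.4]
0.15 tip z 0.0485 xyerr [0.  0.3] [ 0.3 -0.6  0.1]
0.25 tip z 0.0485 xyerr [0.  0.3] [ 0.4 -0.2 -0.7]
0.35 tip z 0.0485 xyerr [-0.1  0.5] [-0.6  0.1  0.5]
0.45 tip z 0.0486 xyerr [-0.   0.3] [-0.1 -0.6  0.9]
0.54 tip z 0.0485 xyerr [-0.   0.4] [ 0.7 -0.5  0.6]
0.64 tip z 0.0485 xyerr [-0.1  0.3] [ 0.1 -0.6 -0. ]
0.74 tip z 0.0485 xyerr [-0.1  0.2] [ 1.1  0.2 -0.5]
0.84 tip z 0.0485 xyerr [-0.2  0.3] [-0.2 -1.   0.3]
0.93 tip z 0.0486 xyerr [-0.1  0.1] [-0.6 -1.5  0.1]
1.03 tip z 0.0486 xyerr [-0.1  0.2] [ 1.6 -0.1  0.1]
1.13 tip z 0.0485 xyerr [-0.2  0.2] [ 0.9 -0.7 -1. ]
1.23 tip z 0.0486 xyerr [-0.   0.1] [ 0.4 -0.2 -1.2]
1.32 tip z 0.0486 xyerr [-0.   0.1] [-0.8  0.3 -0.2]
1.42 tip z 0.0486 xyerr [0. 0.] [ 0.4 -0.7 -0.2]
15.35
```

```bash
python3 - <<'E'
from cell import env
from tr import *
from h import *
T=env.tip_reach
p,R=pose(1.42,.2,T,1);env.move_straight(p,.12,R)
env.move_straight([.42,.2,.25],.15,R)
print(env.get_clock(),env.get_contact_force())
for n in("scene","top"):
    c=env.capture(n);np.savez(n+"2.npz",**c)
    if n=="scene":
        cv2.imwrite("pics/s2.png",cv2.resize(c["image"][150:320,160:380,::-1],None,fx=3,fy=3,interpolation=2))
    P=cloud(c).reshape(-1,3);d=P[:,:2]-C;r=np.hypot(*d.T);a=np.arctan2(d[:,1],d[:,0])
    for i in range(6):
        h=.571+(i-2.5)*.25-.115
        o=[]
        for k in range(5):
            m=(abs(r-.2)<.015)&(a>h+k*.042)&(a<h+(k+1)*.042)&(P[:,2]>.02)&(P[:,2]<.12);o.append((round(1e3*np.median(P[m,2]),1),round(1e3*P[m,2].max(),1)) if m.any() else None)
        print(n,i+1,o)
    t=P[(P[:,2]>.034)&(P[:,2]<.049)&(abs(r-.2)<.04)&(a>-.4)&(a<1.5)]
    d=t[:,:2]-C;print("ang ends",np.percentile(np.arctan2(d[:,1],d[:,0]),[.3,99.7]),"r",np.percentile(np.hypot(*d.T),[3,97]))
E
```

```text
18.025 [ 1.97679981  0.05893009 -0.11143413]
scene 1 [(np.float64(44.6), np.float64(49.0)), (np.float64(44.6), np.float64(48.9)), (np.float64(45.7), np.float64(50.7)), (np.float64(46.6), np.float64(50.6)), (np.float64(40.3), np.float64(51.1))]
scene 2 [(np.float64(44.4), np.float64(50.3)), (np.float64(44.6), np.float64(49.6)), (np.float64(45.6), np.float64(51.6)), (np.float64(45.9), np.float64(51.1)), (np.float64(44.7), np.float64(51.5))]
scene 3 [(np.float64(45.3), np.float64(53.6)), (np.float64(46.2), np.float64(50.1)), (np.float64(45.8), np.float64(53.0)), (np.float64(46.6), np.float64(50.6)), (np.float64(45.5), np.float64(50.0))]
scene 4 [(np.float64(43.8), np.float64(47.1)), (np.float64(45.3), np.float64(50.4)), (np.float64(45.5), np.float64(52.7)), (np.float64(47.5), np.float64(52.4)), (np.float64(46.4), np.float64(51.1))]
scene 5 [(np.float64(43.8), np.float64(48.6)), (np.float64(45.2), np.float64(49.6)), (np.float64(46.1), np.float64(51.0)), (np.float64(46.3), np.float64(52.3)), (np.float64(47.0), np.float64(51.0))]
scene 6 [(np.float64(44.9), np.float64(52.1)), (np.float64(4
[... 742 characters left out ...]
64(52.3)), (np.float64(46.4), np.float64(53.9))]
top 4 [(np.float64(45.7), np.float64(48.8)), (np.float64(46.9), np.float64(51.7)), (np.float64(46.9), np.float64(54.0)), (np.float64(47.4), np.float64(54.7)), (np.float64(47.9), np.float64(53.2))]
top 5 [(np.float64(45.4), np.float64(49.3)), (np.float64(46.3), np.float64(52.5)), (np.float64(47.6), np.float64(52.5)), (np.float64(48.1), np.float64(55.6)), (np.float64(48.5), np.float64(53.9))]
top 6 [(np.float64(45.4), np.float64(54.1)), (np.float64(46.3), np.float64(52.7)), (np.float64(47.3), np.float64(52.1)), (np.float64(47.9), np.float64(52.7)), (np.float64(46.8), np.float64(57.5))]
ang ends [-0.22152081  1.33808621] r [0.16752216 0.22446521]
```

View pics/s2.png

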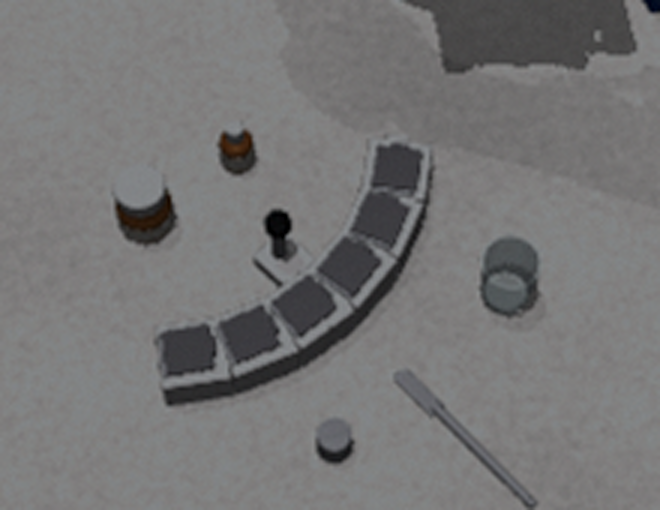

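The crop shows all six lids flat, from cup 1 at (188,350) to cup 6 at (398,168), with the tray and its neighbours in place. The hand is clear, so I'm handing in.

```bash
python3 - <<'E'
from cell import env
env.wait(.5);print(env.get_contact_force(),env.get_eef_pos(),env.get_clock());env.sign_off()
E
```

```text
[ 0.07837738  0.15783175 -1.18606048] [0.42002264 0.19993832 0.24999276] 18.625
the job is handed in; nothing more can be done
```

All six lids are closed and the job is handed in at 18.6 s of the 48 s allowed. I found the tray's arc from the depth images. Then I swept the closed fingertips along it from cup 1 to cup 6 in one pass, with the tips 48.5 mm above the table, and moved the hand clear.

- **Forces:** readings between sweep steps stayed below about 2 N, which is mostly sensor noise. They were taken at the end of each step, so a brief peak within a step would not show.
- **Lids:** the last images show all six lying down, their tops rising about 2–3 mm along their length. That is roughly 0.05–0.08 rad, within the 0.17 rad limit. I did not look between lids. The closing order follows from the direction of the sweep.
- **Tray:** it shows no clear movement. The measured ends shifted by up to about 0.03 rad (5 mm along the arc), partly because the height band differed between the two measurements. The limit is 25 mm.
- **Other things:** the vial, jar, beaker, weight and spatula look undisturbed in the final crop. The tip box and flask were outside that crop and I did not check them again; the fingers passed nowhere near them while low.
- **Disagreement:** the two cameras differ by about 1–2 mm in height and up to 5 mm in the arc's centre. I used a value between them, and the sweep did not need better than that.

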